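# Shift the roll press into third gear

### The job

The bench roll press stands in second gear: its gear lever leans towards you in the near left leg of the H-shaped gate. With the fingertips or the outside of the fingers, push the lever out of that slot to the neutral row, across to the right, then forward (away from you) until it is fully home in third gear, the far right slot, and leave it there. Only push the T-handle: do not pinch it or pull it up, do not force it, do not put it into first (far left) or fourth (near right) on the way, and leave everything standing about where it is.

Things in the scene. Friction and masses are not known exactly. Their poses are not given: they have to be found in the camera images.
- gate_center (a point): centre of the H on the top of the flat aluminium gate plate, 105 mm above the table. Axes: +x forward (away from the operator), +y left, z up. Neutral row along y: 22 mm wide, 70 mm long. Two legs along x at y = +26 (left) and -26 mm (right): 18 mm wide, reaching x = +-31 mm. Far left = first, near left = second, far right = third, near right = fourth. Plate 6 mm thick, 170 x 164 mm.
- press: bench roll press; origin on the table straight below gate_center, same axes. Left of the gearbox a roll stand (y = 104 to 286, x within +-60 mm), 143 mm high. The gearbox deck, 105 mm high like the gate, runs right to y = -130 mm. Base plate 12 mm high: y = -140 to 310 mm, x = -155 to 115 mm (from -90 mm only, left of y = 90).
- handle: centre of the black T-handle: a straight bar 100 mm long (its y), 24 mm deep (x), 22 mm high, square to the lever, on a bare steel stem 12 mm thick that runs through the gate. The axes lean with the lever. It is 165 mm up the lever from the pivot, which lies 87 mm straight below gate_center; lever upright: 183 mm above the table.
- lever_fwd (a joint): lean of the lever forward, rad: 0 in neutral, about +0.29 fully home in first or third, about -0.29 fully home in second or fourth; the stem is free to cross within about +-0.06. The lever stays where it is left; about 3 N at the handle moves it. The stem really strikes the walls of the gate.
- lever_side (a joint): lean of the lever to the left, rad, on top of lever_fwd: about +0.30 in the left leg, -0.30 in the right leg (slots allow +-0.036 about these; the ends of the neutral row stop it at about +-0.335); same friction
- handle_lift (a joint): how far the T-handle is pulled up along the stem, m: 0 is down, held by a spring (about 8 N to start, 20 mm at most); it must stay down
- handle_near: near half of the T-handle bar (88 x 12 x 22 mm, between the 6 mm end caps), the face towards the operator; origin at the half's centre, 6 mm nearer than handle
- handle_far: far half of the T-handle bar, likewise, 6 mm farther than handle
- cell: loose bystander: stainless test cell with white ridged waist, 34 mm diameter, 68 mm tall, standing on the press's base plate in front of the gearbox; origin at its underside
- die: loose bystander: dark steel ring 36 mm diameter, 22 mm high, on the press's base plate in front of the gearbox; origin at its underside
- weight: loose bystander: small brass weight 26 mm diameter, 34 mm tall, standing on the gearbox deck to the right of the gate, so its top is about 139 mm above the table; origin at its underside
- jar: loose bystander: amber glass jar with white cap, 60 mm diameter, 85 mm tall, on the table to the right; origin at its underside
- beaker: loose bystander: glass beaker, 70 mm diameter, 90 mm tall, on the table to the left; origin at its underside
- driver: loose bystander: screwdriver lying on the table to the right of the press; origin at its underside
- spanner: loose bystander: spanner lying on the table to the left of the press; origin at its underside

How it is judged:
By the outcome, as a careful person would: the job done as asked, in the order asked, and still so for the second after the job is handed in, with the robot touching nothing.
It also fails if it takes over 54 s, if anything falls off the work surface, if the arm or the gripper's body presses on something with over 40 N, if the wrist force passes 120 N, or if a joint passes its speed limit or range.

### The arm

A 6-joint arm with a two-finger parallel gripper is mounted at the origin on the work surface. World frame = base frame: x ahead of the robot, y to its left, z up, the work surface at z = 0. Lengths are in m, angles in degrees, forces in N, time in s.
With the tool pointing down it reaches from about 0.25 to 0.775 m from the base axis. Payload 4 kg.
Tool frame: the origin (TCP) lies between the finger pads; the fingertips stand 22 mm ahead of it and the grasp point (between the pads) lies 3 mm ahead of it; y points along the fingers, x is the direction in which the jaws open and shut, and the axes are right-handed (so a half turn about y gives the same grasp; the last joint's range is limited). The gripper opens to 94 mm and grips with 3 to 60 N. Pads are 16 mm wide; open, the fingers measure 119 mm over their backs; the gripper's body (75 mm by 177 mm) begins 78 mm behind the grasp point.
Start: joints at [63.535, 4.996, 78.535, -0, 96.463, -5.907], TCP at [0.193, 0.515, 0.228] pointing down, gripper open.
Joint ranges: [-177.83, 177.83], [-43.37, 116.18], [15.69, 146.23], [-61.86, 241.86], [9.47, 152.12], [-147.06, 147.06]. Speed limits (degrees/s): [159.86, 159.86, 180, 180, 180, 180].

### API

Orientations are given as a 3x3 rotation matrix whose columns are the frame's x, y, z axes.
In Python, from plant import ctrl, grab_frame, search_frame, outline_of, spot_point gives the robot as it stands.
- The arm moves only by the tool drive_tool, never from a script. Its argument "commands" is one flat list of numbers, 7 for each row, row after row: the shift along the tool's x, y, z in mm, then the turn, a rotation vector about the tool's x, y, z in degrees, then the closure, from 0 (fully open) to 1 (shut). In form: [dx, dy, dz, ax, ay, az, fingers, dx, dy, dz, ax, ay, az, fingers, ...]. A call has 1 to 12 rows; each row shifts and turns the commanded pose from where the row before left it, along the tool's axes as they then stand; what a row does not reach is not made up. A row lasts 1/12 s, in which the tool goes at most 41.7 mm and 7.16 degrees, less where a joint would pass 70% of its speed; a pose out of reach is approached as far as the arm can. A call is refused whole if a number of a shift passes 41.7 or a number of a turn 7.16, either way. A call with a gripper value outside its range is refused whole. The fingers move at their own pace and stop on an object; "newtons" is the grip in N (left out, the last holds). Time passes only in rows, so rows that do not move let the fingers close. It gives the time, the measured TCP pose, the force and the opening at its end, in the units of the state.
- ctrl.state(): the state, without advancing time (a new reading comes with each control period).
- grab_frame(name): name is "scene" or "top" or "wrist"; returns a dict with "pixels" (400x640x3 uint8, red, green, blue), "fx", "fy", "cx", "cy" (pixels), "eye" and "attitude" of the camera in the world; the wrist camera has in their place "T_tool_cam" (4x4, takes a point from camera to tool coordinates, whose origin is the TCP and whose axes are the tool frame's). Camera axes: x right, y up, looking along -z (the intrinsics and any distortion apply to the point x, -y, -z); pixel columns grow to the right and rows downward; lengths in m; the calibration is good to about 2 mm. A picture is of the moment at which its call begins: read the wrist's pose just before it. There is no depth.
- ctrl.hand_in(): hands the job in, once; it reports no verdict.
Trained networks look in a picture, given as the dict that the camera call returned (one of the last four; its "shot" number tells which), for a name from the list of things; names that differ only in an ending like _2 or _b are one class to them, and where a whole thing is asked for, a point or a joint stands for the part that bears it (a point fixed in the world has none). Each returns a list of dicts, best first, with "confidence" (0 to 1); they miss things now and then, are a little off and sometimes report something else, mostly with a low value. They report only what shows in the picture. A call takes as long as a camera call.
- search_frame(target, picture): "position" ([x, y, z] in m, in world coordinates, good to about 4 mm: the middle of the surface that is visible of it).
- outline_of(target, picture): "mask" (400x640 bool, what is visible of it).
- spot_point(target, picture): "position" ([x, y, z] in m, in world coordinates, good to about 4 mm: a listed point, or the origin of a listed thing).
The state is a dict: "time_s": time; "qpos": joint angles; "joint_velocities": joint speeds; "tau": joint torques, N m; "ee_pos": TCP position; "tool_rot": TCP orientation; "force": force on the tool from outside, world axes, zero at the start; "torque": the same for the moment, N m; "grip_width": finger opening in m.
Only numpy, scipy, OpenCV 4.12 (cv2) and the standard library are available. Lean on these libraries where they do the work, as an engineer would, in place of code of your own. Each camera call takes 0.05 s, during which the arm holds its last target.

## Working session

There is one attempt and no reset: what is moved stays moved. The work goes in short steps, Python scripts to look and compute and a tool call to move; the robot and the scene stay as the last step left them, time stands still between calls to the robot, and variables do not carry over. Pictures are saved under pics/ and viewed, and the job is handed in when it is done.

Besides the shell and the picture viewer there is one more tool, called by a JSON object that holds its "op" and its "data", one argument or row to a line. drive_tool: Moves the arm, as the interface text tells. Its arguments: {"type":"object","properties":{"commands":{"type":"array"},"newtons":{"type":"number"}},"required":["commands"]}

```bash
mkdir -p pics
cat > h.py <<'E'
import numpy as np,cv2
from plant import ctrl, grab_frame, search_frame, outline_of, spot_point
def save(p,n): cv2.imwrite('pics/'+n+'.png',cv2.cvtColor(p['pixels'],cv2.COLOR_RGB2BGR))
E
python3 - <<'E'
from h import *
np.set_printoptions(precision=4,suppress=True)
s=ctrl.state();print(s['time_s'],s['ee_pos'],s['tool_rot'],s['force'],s['grip_width'])
for c in ['scene','top']:
    p=grab_frame(c);save(p,c+'0')
    print(c,p['eye'],p['attitude'],p['fx'])
    for n in ['gate_center','press','handle','handle_near','handle_far','weight','jar','cell']:
        r=spot_point(n,p)
        for d in r[:1]: print(n,d['position'],d['confidence'])
E
```

```text
0.0 [0.1929 0.5145 0.2263] [[ 0.3512 -0.001  -0.9363]
 [ 0.9363 -0.002   0.3512]
 [-0.0022 -1.      0.0002]] [-0.2553  0.7383 -1.1183] 0.09377915373799059
scene [ 1.073  -0.7444  1.0333] [[ 0.8064 -0.4023  0.4335]
 [ 0.5912  0.5651 -0.5754]
 [-0.0135  0.7203  0.6935]] 436.787598363949
gate_center [0.5842, -0.0707, 0.1063] 0.71
press [0.5801, -0.0696, -0.0002] 0.56
handle [0.5337, -0.0328, 0.1743] 0.62
handle_near [0.5278, -0.0362, 0.1721] 0.39
handle_far [0.5445, -0.0347, 0.1771] 0.7
weight [0.4776, -0.1466, 0.012] 0.56
jar [0.4283, 0.4369, 0.0003] 0.75
cell [0.4804, -0.1481, 0.0106] 0.55
top [0.3506 0.0056 1.4639] [[-0.0074  0.9925 -0.1216]
 [-1.     -0.007   0.0036]
 [ 0.0027  0.1217  0.9926]] 386.46157292944076
gate_center [0.582, -0.0702, 0.1081] 0.58
press [0.5853, -0.0689, -0.004] 0.6
handle [0.5343, -0.0386, 0.171] 0.49
handle_near [0.5259, -0.0361, 0.1636] 0.4
handle_far [0.5407, -0.0354, 0.1709] 0.49
weight [0.5528, -0.1846, 0.1007] 0.38
jar [0.4974, -0.4973, -0.0001] 0.76
cell [0.4767, -0.1505, 0.0102] 0.4
```

View pics/scene0.png

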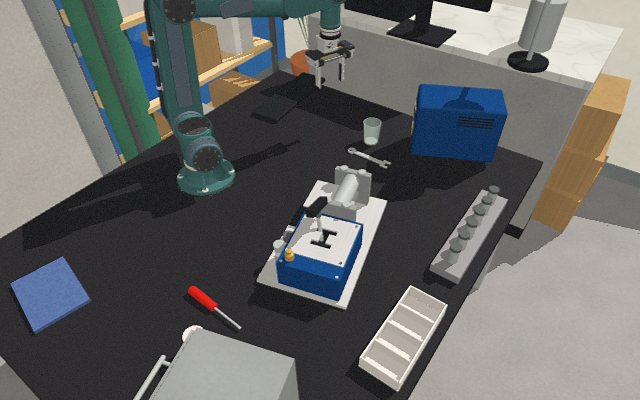

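View pics/top0.png

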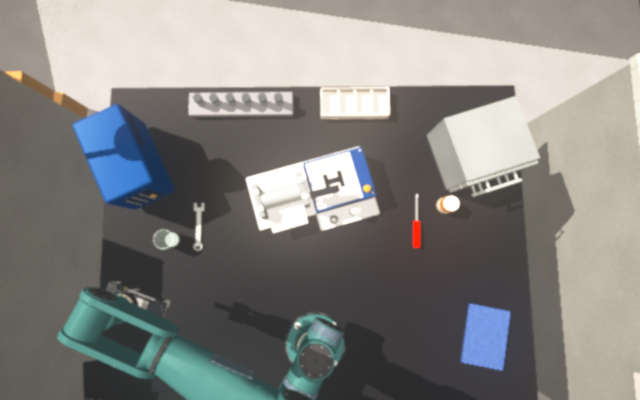

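Run:
```python
from h import *
a=cv2.imread('pics/top0.png')[130:250,230:400]
cv2.imwrite('pics/topz.png',cv2.resize(a,None,fx=4.5,fy=4.5,interpolation=cv2.INTER_CUBIC))
a=cv2.imread('pics/scene0.png')[160:320,250:400]
cv2.imwrite('pics/scz.png',cv2.resize(a,None,fx=3.7,fy=3.7,interpolation=cv2.INTER_CUBIC))
```

```text
(no output)
```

View pics/topz.png

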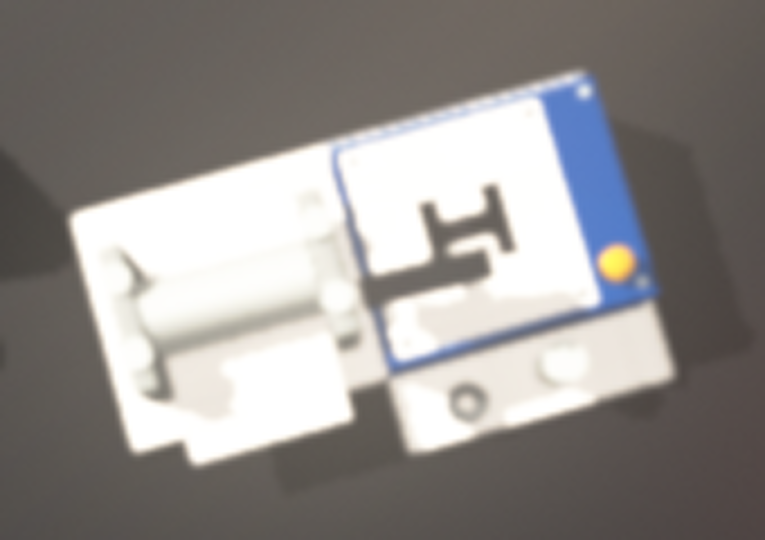

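View pics/scz.png

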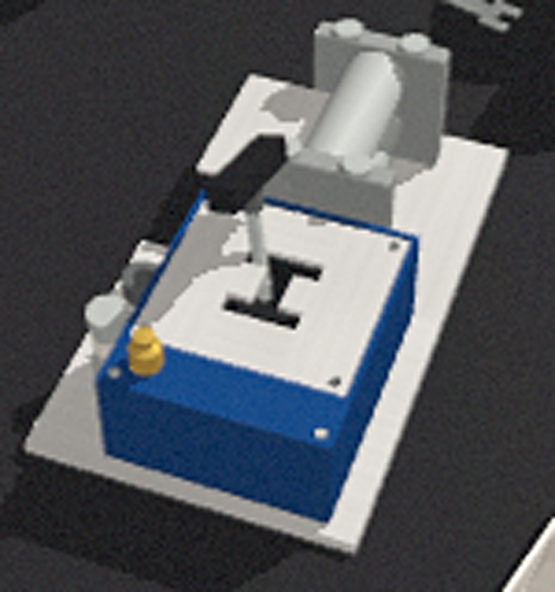

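```bash
cat > fit.py <<'E'
from h import *
from scipy.optimize import least_squares
p=grab_frame('top')
print([k for k in p], p.get('distortion'))
R=np.array(p['attitude']);e=np.array(p['eye'])
def proj(P):
    c=(np.asarray(P)-e)@R
    return np.stack([p['cx']+p['fx']*c[:,0]/-c[:,2],p['cy']+p['fy']*-c[:,1]/-c[:,2]],1)
L=np.array([[115,310,12],[115,-140,12],[-155,-140,12],[-155,90,12],[31,26,105],[31,-26,105],[-31,-26,105]])/1e3
px=np.array([[75,212],[588,72],[675,378],[410,452],[428,203],[492,185],[507,250]])/4.5+[230,130]
def W(v):
    c,s=np.cos(v[2]),np.sin(v[2]);return L@np.array([[c,s,0],[-s,c,0],[0,0,1]])+[v[0],v[1],0]
r=least_squares(lambda v:(proj(W(v))-px).ravel(),[.58,-.07,.26])
print(r.x,np.degrees(r.x[2]));print(r.fun.reshape(-1,2).round(2))
E
python3 fit.py
```

```text
['pixels', 'fx', 'fy', 'cx', 'cy', 'eye', 'attitude', 'shot'] None
[ 0.58167602 -0.07498578  0.26094353] 14.950962979395088
[[-0.14 -0.  ]
 [-0.73  0.61]
 [-0.06  0.07]
 [ 0.02 -0.16]
 [-0.05 -1.  ]
 [-0.26 -0.79]
 [ 1.16  1.3 ]]
```

{"op": "drive_tool", "data": {
  "commands": [0,0,0,0,6.8,0,1,0,0,0,0,6.8,0,1,0,0,0,0,6.8,0,1,0,0,0,0,6.8,0,1,0,0,0,0,6.8,0,1,0,0,0,0,6.8,0,1,0,0,0,0,6.8,0,1,0,0,0,0,6.8,0,1,2,0,-10,0,0,0,1,4,0,-20,0,0,0,1],
  "newtons": 10
}}

```text
time_s: 1.78
ee_pos: [0.2063, 0.4878, 0.2271]
tool_rot: [[0.964, -0.001, -0.265], [0.265, -0.0, 0.964], [-0.001, -1.0, 0.0]]
force: [0.9, -0.9, 0.7]
grip_width: 0.031
```

{"op": "drive_tool", "data": {
  "commands": [5,0,-26,0,0,0,1,5,0,-26,0,0,0,1,5,0,-26,0,0,0,1,5,0,-26,0,0,0,1,5,0,-26,0,0,0,1,5,0,-26,0,0,0,1,5,0,-26,0,0,0,1,5,0,-26,0,0,0,1,5,0,-26,0,0,0,1,5,0,-26,0,0,0,1,5,0,-26,0,0,0,1,5,0,-26,0,0,0,1]
}}

```text
time_s: 2.78
ee_pos: [0.3458, 0.2, 0.2276]
tool_rot: [[0.965, 0.001, -0.263], [0.263, -0.0, 0.965], [0.001, -1.0, -0.0]]
force: [0.3, -0.2, -0.9]
grip_width: 0.0005
```

{"op": "drive_tool", "data": {
  "commands": [5,0,-26,0,0,0,1,5,0,-26,0,0,0,1,5,0,-26,0,0,0,1,5,0,-26,0,0,0,1,5,0,-26,0,0,0,1,5,0,-26,0,0,0,1,5,0,-26,0,0,0,1,5,0,-26,0,0,0,1,5,0,-26,0,0,0,1,0,0,0,0,0,0,1,0,0,0,0,0,0,1]
}}

```text
time_s: 3.7
ee_pos: [0.4496, -0.0137, 0.2272]
tool_rot: [[0.966, -0.001, -0.259], [0.259, 0.0, 0.966], [-0.001, -1.0, 0.001]]
force: [0.7, 0.4, 0.3]
grip_width: 0.0005
```

```bash
cat > look.py <<'E'
import sys
from h import *
np.set_printoptions(precision=4,suppress=True)
n=sys.argv[1]; s=ctrl.state();T=np.array(s['ee_pos']);Rt=np.array(s['tool_rot'])
yaw=np.radians(15);G=np.array([.583,-.072,0])
M=np.array([[np.cos(yaw),np.sin(yaw),0],[-np.sin(yaw),np.cos(yaw),0],[0,0,1]])
print('t',s['time_s'],'TCP',T,'press mm',(M@(T-G)*1000).round(1),'F',s['force'])
for c in sys.argv[2:]:
    p=grab_frame(c);save(p,n+c)
    for k in ['gate_center','handle','handle_near','handle_far']:
        for d in spot_point(k,p)[:1]:
            q=np.array(d['position']);print(c,k,q,(M@(q-G)*1000).round(1),d['confidence'])
E
python3 look.py a wrist scene top
```

```text
t 3.7 TCP [ 0.4496 -0.0137  0.2272] press mm [-113.8   90.9  227.2] F [0.7276 0.3813 0.2868]
wrist gate_center [ 0.5796 -0.0705  0.1033] [ -2.9   2.3 103.3] 0.63
wrist handle_near [ 0.532  -0.0383  0.1693] [-40.5  45.8 169.3] 0.89
wrist handle_far [ 0.5388 -0.0322  0.1696] [-32.4  49.9 169.6] 0.76
scene gate_center [ 0.584  -0.07    0.1043] [  1.5   1.7 104.3] 0.84
scene handle [ 0.535  -0.0332  0.171 ] [-36.3  49.9 171. ] 0.5
scene handle_near [ 0.532  -0.0377  0.1724] [-40.4  46.3 172.4] 0.4
scene handle_far [ 0.5417 -0.0331  0.1786] [-29.8  48.3 178.6] 0.6
top gate_center [ 0.5819 -0.0683  0.1068] [ -0.1   3.9 106.8] 0.94
top handle [ 0.5338 -0.0364  0.1744] [-38.3  47.1 174.4] 0.62
top handle_far [0.4246 0.436  0.0017] [-21.5 531.7   1.7] 0.74
```

View pics/awrist.png

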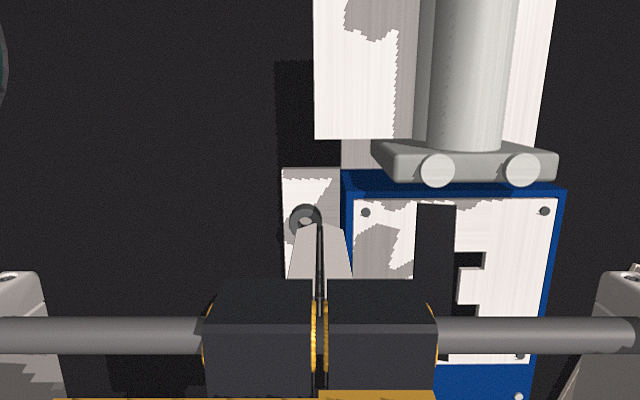

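Run:
```python
import cv2
a=cv2.imread('pics/awrist.png')[180:380,400:580]
cv2.imwrite('pics/az.png',cv2.resize(a,None,fx=3,fy=3,interpolation=cv2.INTER_CUBIC))
```

```text
(no output)
```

View pics/az.png

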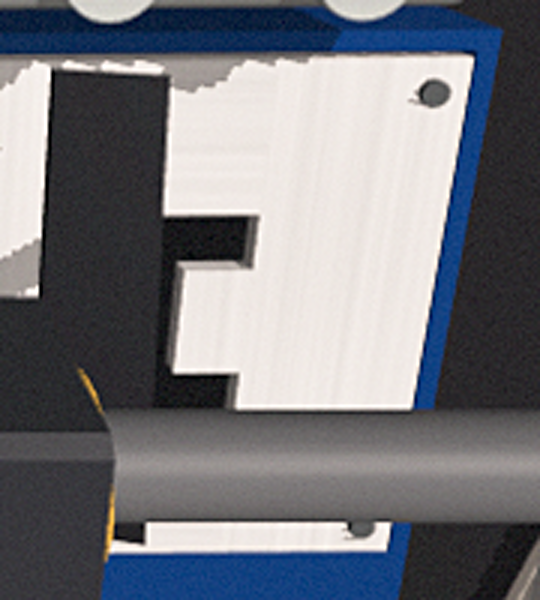

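```bash
cat > fit2.py <<'E'
from h import *
from scipy.optimize import least_squares
from scipy.spatial.transform import Rotation as Ro
np.set_printoptions(precision=4,suppress=True)
p=grab_frame('wrist');s=ctrl.state()
Tt=np.eye(4);Tt[:3,:3]=s['tool_rot'];Tt[:3,3]=s['ee_pos']
C=Tt@np.array(p['T_tool_cam']);print('cam',C[:3,3],p['fx'],p['cx'],p['cy'])
def proj(P):
    c=(np.asarray(P)-C[:3,3])@C[:3,:3]
    return np.stack([p['cx']+p['fx']*c[:,0]/-c[:,2],p['cy']+p['fy']*-c[:,1]/-c[:,2]],1)
L=np.array([[31,35,105],[31,17,105],[11,17,105],[11,-17,105],[31,-17,105]])/1e3
px=np.array([[260,215],[254,268],[184,262],[178,374],[240,374]])/3+[400,180]
bp=np.array([[52,68],[168,73]])/3+[400,180]
ep=np.array([[155,410],[38,430]])/3+[400,180]
def W(v,L):
    c,s=np.cos(v[2]),np.sin(v[2]);return L@np.array([[c,s,0],[-s,c,0],[0,0,1]])+[v[0],v[1],0]
r=least_squares(lambda v:(proj(W(v,L))-px).ravel(),[.58,-.07,.26])
print(r.x,np.degrees(r.x[2]));print(r.fun.reshape(-1,2).round(2))
def bar(f,sd,pts):
    R=Ro.from_euler('y',f).as_matrix()@Ro.from_euler('x',-sd).as_matrix()
    return pts@R.T+[0,0,.018]
B=np.array([[-12,50,176],[12,50,176]])/1e3
def res(u): return (proj(W(r.x,bar(u[0],u[1],B)))-bp).ravel()
q=least_squares(res,[-.29,.3]);print('lean',q.x,q.fun)
print('handle',bar(*q.x,np.array([[0,0,.165]])))
E
python3 fit2.py
```

```text
cam [0.4303 0.0615 0.3847] 349.5815048468802 319.250209491337 190.84945274388923
[ 0.5851 -0.0686  0.2734] 15.662068696939546
[[ 0.26 -0.74]
 [-0.11  0.31]
 [ 0.59  2.52]
 [-1.05 -0.98]
 [ 0.28 -1.19]]
lean [-0.25    0.2913] [-0.0149 -0.3554  0.0287  0.3455]
handle [[-0.0391  0.0474  0.1711]]
```

{"op": "drive_tool", "data": {
  "commands": [0,9,-7,0,0,0,1,0,9,-7,0,0,0,1,0,9,-7,0,0,0,1,0,9,-7,0,0,0,1,0,9,-7,0,0,0,1,0,7,-7,0,0,0,1,8,0,0,0,0,0,1,8,0,0,0,0,0,1,8,0,0,0,0,0,1,8,0,0,0,0,0,1,4,0,0,0,0,0,1,0,0,0,0,0,0,1]
}}

```text
time_s: 5.5
ee_pos: [0.4967, -0.0431, 0.1758]
tool_rot: [[0.965, 0.001, -0.261], [0.261, 0.0, 0.965], [0.001, -1.0, -0.0]]
force: [-0.4, -0.7, -0.4]
grip_width: 0.0005
```

```bash
sed -i 's/yaw=np.radians(15);G=np.array(\[.583,-.072,0\])/yaw=np.radians(15.2);G=np.array([.584,-.070,0])/' look.py; python3 look.py b wrist scene
```

```text
t 5.5 TCP [ 0.4967 -0.0431  0.1758] press mm [-77.2  48.8 175.8] F [-0.3505 -0.6789 -0.3748]
wrist gate_center [ 0.5814 -0.0685  0.1045] [ -2.1   2.1 104.5] 0.86
wrist handle [ 0.5334 -0.0316  0.1743] [-38.8  50.3 174.3] 0.64
wrist handle_near [ 0.5316 -0.0388  0.1718] [-42.4  43.8 171.8] 0.64
wrist handle_far [ 0.5408 -0.0318  0.1738] [-31.7  48.2 173.8] 0.62
scene gate_center [ 0.5828 -0.0679  0.1047] [ -0.6   2.3 104.7] 0.66
scene handle [ 0.5345 -0.0338  0.1715] [-38.3  47.9 171.5] 0.51
scene handle_near [ 0.5304 -0.0344  0.1747] [-42.4  48.4 174.7] 0.61
scene handle_far [ 0.5418 -0.0328  0.176 ] [-31.  47. 176.] 0.73
```

View pics/bwrist.png

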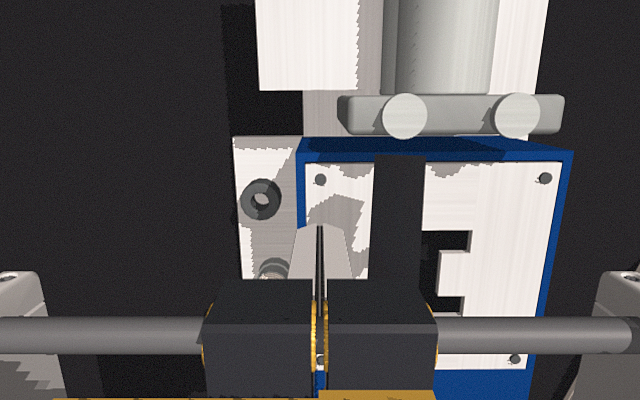

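{"op": "drive_tool", "data": {
  "commands": [4,0,0,0,0,0,1,4,0,0,0,0,0,1,4,0,0,0,0,0,1,4,0,0,0,0,0,1,4,0,0,0,0,0,1,4,0,0,0,0,0,1,4,0,0,0,0,0,1,4,0,0,0,0,0,1,4,0,0,0,0,0,1]
}}

```text
time_s: 6.75
ee_pos: [0.5307, -0.0343, 0.1755]
tool_rot: [[0.966, 0.0, -0.26], [0.26, -0.0, 0.966], [0.0, -1.0, -0.0]]
force: [-3.2, -0.9, 2.3]
grip_width: 0.0005
```

```bash
python3 look.py c wrist scene
```

```text
t 6.75 TCP [ 0.5307 -0.0343  0.1755] press mm [-42.1  48.5 175.5] F [-3.1693 -0.8595  2.3209]
wrist handle [ 0.5527 -0.0288  0.1763] [-19.4  48.  176.3] 0.95
wrist handle_near [ 0.5509 -0.034   0.1712] [-22.5  43.4 171.2] 0.75
wrist handle_far [ 0.5591 -0.0227  0.1755] [-11.6  52.2 175.5] 0.58
scene gate_center [ 0.5838 -0.0726  0.1081] [ -0.9  -2.5 108.1] 0.85
scene handle [ 0.5543 -0.0282  0.1748] [-17.7  48.1 174.8] 0.54
scene handle_near [ 0.3831  0.5406 -0.0003] [-33.8 641.9  -0.3] 0.31
scene handle_far [ 0.5602 -0.0288  0.1785] [-12.2  46.  178.5] 0.52
```

View pics/cwrist.png

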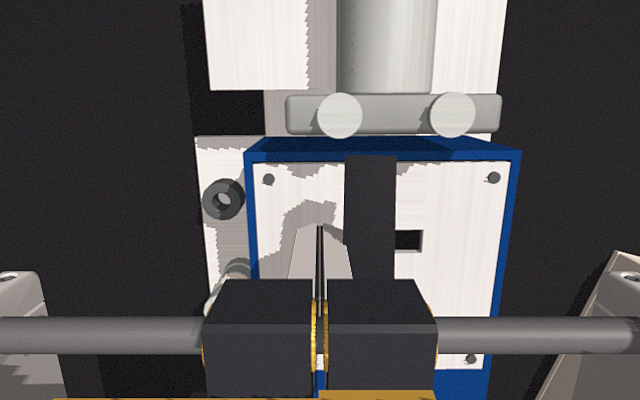

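{"op": "drive_tool", "data": {
  "commands": [3,0,0,0,0,0,1,3,0,0,0,0,0,1,3,0,0,0,0,0,1,3,0,0,0,0,0,1,3,0,0,0,0,0,1,1,0,0,0,0,0,1,0,0,0,0,0,0,1]
}}

```text
time_s: 7.83
ee_pos: [0.5461, -0.03, 0.1754]
tool_rot: [[0.966, 0.0, -0.26], [0.26, 0.0, 0.966], [0.0, -1.0, 0.0]]
force: [-2.9, 0.1, 1.7]
grip_width: 0.0007
```

```bash
python3 look.py d wrist scene; sed -n 1,3p h.py >/dev/null
python3 - <<'E'
import cv2
a=cv2.imread('pics/dscene.png')[170:300,260:400]
cv2.imwrite('pics/dz.png',cv2.resize(a,None,fx=4,fy=4,interpolation=cv2.INTER_CUBIC))
E
```

```text
t 7.8333 TCP [ 0.5461 -0.03    0.1754] press mm [-26.1  48.5 175.4] F [-2.8709  0.111   1.6779]
wrist handle [ 0.5693 -0.0201  0.1761] [ -1.1  52.  176.1] 0.61
wrist handle_far [ 0.5755 -0.021   0.1749] [  4.6  49.5 174.9] 0.73
scene gate_center [ 0.5848 -0.0693  0.1038] [  1.    0.5 103.8] 0.55
scene handle [ 0.5723 -0.0198  0.1791] [  1.9  51.5 179.1] 0.68
scene handle_near [ 0.5632 -0.0262  0.1768] [ -8.6  47.7 176.8] 0.51
scene handle_far [ 0.5759 -0.0237  0.1771] [  4.3  46.8 177.1] 0.56
```

View pics/dz.png

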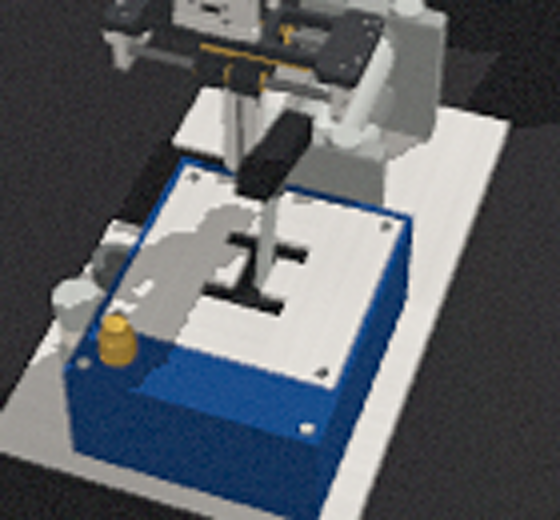

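View pics/dwrist.png

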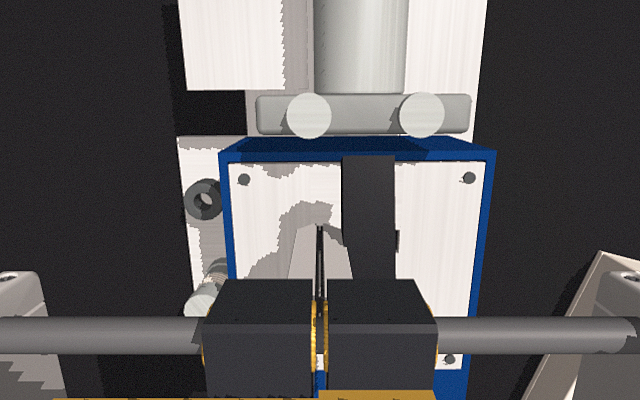

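{"op": "drive_tool", "data": {
  "commands": [-12,-1,0,0,0,0,1,-13,-2,0,0,0,0,1,0,0,14,0,0,0,1,0,0,16,0,0,0,1,0,0,16,0,0,0,1,0,0,16,0,0,0,1,0,0,12,0,0,0,1,0,0,0,0,0,0,1,0,0,0,0,0,0,1]
}}

```text
time_s: 9.08
ee_pos: [0.5025, 0.0355, 0.1785]
tool_rot: [[0.965, 0.001, -0.261], [0.261, -0.0, 0.965], [0.001, -1.0, -0.0]]
force: [-0.2, 0.0, 1.0]
grip_width: 0.0005
```

{"op": "drive_tool", "data": {
  "commands": [12,0,0,0,0,0,1,14,0,0,0,0,0,1,14,0,0,0,0,0,1,11,0,0,0,0,0,1,0,0,0,0,0,0,1,0,0,0,0,0,0,1]
}}

```text
time_s: 9.58
ee_pos: [0.5518, 0.0475, 0.178]
tool_rot: [[0.966, -0.001, -0.259], [0.259, -0.0, 0.966], [-0.001, -1.0, 0.0]]
force: [1.0, -0.2, 0.3]
grip_width: 0.0006
```

```bash
python3 look.py e wrist scene
python3 - <<'E'
import cv2
a=cv2.imread('pics/escene.png')[170:300,260:400]
cv2.imwrite('pics/ez.png',cv2.resize(a,None,fx=4,fy=4,interpolation=cv2.INTER_CUBIC))
E
```

```text
t 9.5833 TCP [0.5518 0.0475 0.178 ] press mm [ -0.2 121.8 178. ] F [ 1.0232 -0.2015  0.347 ]
wrist handle [ 0.5677 -0.021   0.177 ] [ -2.9  51.6 177. ] 0.64
wrist handle_far [ 0.5757 -0.0222  0.1736] [  4.5  48.3 173.6] 0.89
scene gate_center [ 0.5859 -0.0668  0.1053] [  2.7   2.6 105.3] 0.7
scene handle [ 0.5713 -0.0233  0.1734] [ -0.   48.4 173.4] 0.55
scene handle_near [ 0.5642 -0.0281  0.1824] [ -8.1  45.6 182.4] 0.57
scene handle_far [ 0.5744 -0.0263  0.1807] [  2.2  44.7 180.7] 0.51
```

View pics/ez.png

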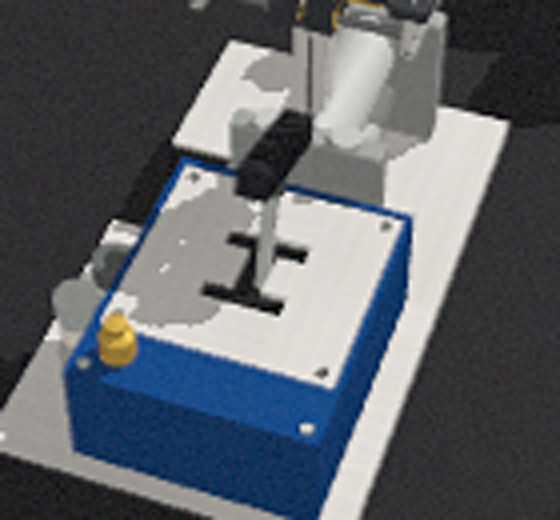

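View pics/ewrist.png

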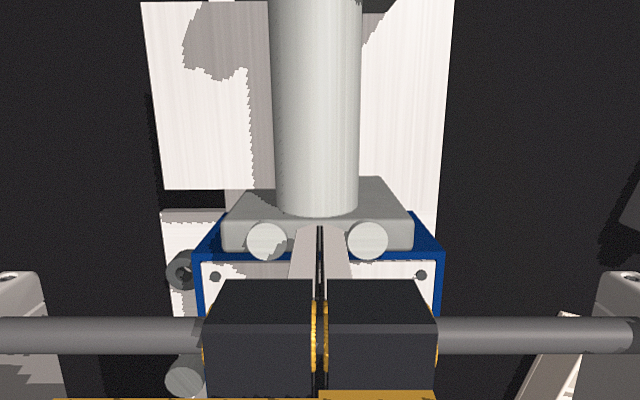

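{"op": "drive_tool", "data": {
  "commands": [0,0,-5,0,0,0,1,0,0,-5,0,0,0,1,0,0,-5,0,0,0,1,0,0,-5,0,0,0,1,0,0,-5,0,0,0,1,0,0,-5,0,0,0,1,0,0,-5,0,0,0,1,0,0,-5,0,0,0,1]
}}

```text
time_s: 10.75
ee_pos: [0.5625, 0.0108, 0.1801]
tool_rot: [[0.965, 0.002, -0.261], [0.261, 0.004, 0.965], [0.003, -1.0, 0.003]]
force: [-0.8, 4.4, 4.2]
grip_width: 0.0004
```

```bash
python3 look.py f scene
python3 - <<'E'
import cv2
a=cv2.imread('pics/fscene.png')[170:300,260:400]
cv2.imwrite('pics/fz.png',cv2.resize(a,None,fx=4,fy=4,interpolation=cv2.INTER_CUBIC))
E
```

```text
t 10.75 TCP [0.5625 0.0108 0.1801] press mm [  0.4  83.7 180.1] F [-0.8425  4.354   4.2388]
scene gate_center [ 0.5529 -0.1893  0.1055] [ -61.3 -107.   105.5] 0.73
scene handle [ 0.5766 -0.0452  0.1809] [ -0.6  25.9 180.9] 0.63
scene handle_near [ 0.5703 -0.0471  0.184 ] [ -7.2  25.7 184. ] 0.62
scene handle_far [ 0.5824 -0.0461  0.1849] [  4.7  23.5 184.9] 0.51
```

View pics/fz.png

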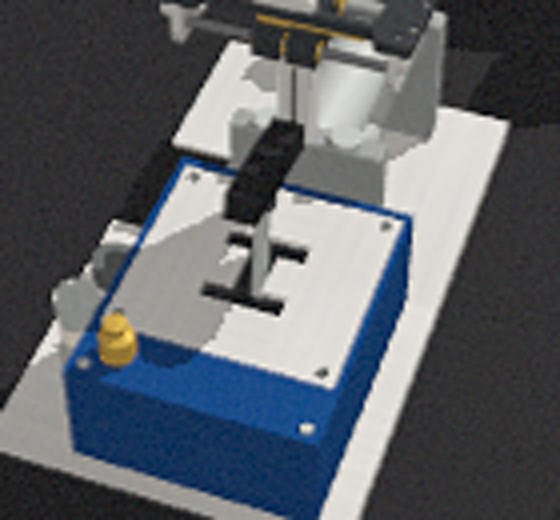

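{"op": "drive_tool", "data": {
  "commands": [0,0,-5,0,0,0,1,0,0,-5,0,0,0,1,0,0,-5,0,0,0,1,0,0,-5,0,0,0,1,0,0,-5,0,0,0,1,0,0,-5,0,0,0,1,0,0,-5,0,0,0,1,0,0,-5,0,0,0,1,0,0,-5,0,0,0,1,0,0,-5,0,0,0,1,0,0,-5,0,0,0,1]
}}

```text
time_s: 11.92
ee_pos: [0.5763, -0.0445, 0.1783]
tool_rot: [[0.966, -0.0, -0.259], [0.259, -0.0, 0.966], [-0.0, -1.0, -0.0]]
force: [-1.0, 2.5, 2.4]
grip_width: 0.0002
```

```bash
python3 look.py g scene wrist
python3 - <<'E'
import cv2
a=cv2.imread('pics/gscene.png')[170:300,260:400]
cv2.imwrite('pics/gz.png',cv2.resize(a,None,fx=4,fy=4,interpolation=cv2.INTER_CUBIC))
E
```

```text
t 11.9167 TCP [ 0.5763 -0.0445  0.1783] press mm [ -0.7  26.6 178.3] F [-0.984   2.4746  2.3999]
scene gate_center [ 0.5852 -0.0696  0.1073] [  1.3   0.1 107.3] 0.58
scene handle [ 0.588  -0.1001  0.1771] [ -4.  -30.1 177.1] 0.86
scene handle_near [ 0.5847 -0.1026  0.1845] [ -7.9 -31.6 184.5] 0.6
scene handle_far [ 0.5955 -0.1024  0.1843] [  2.6 -34.3 184.3] 0.77
wrist handle [ 0.5917 -0.0973  0.1793] [  0.3 -28.4 179.3] 0.86
wrist handle_far [ 0.5983 -0.1007  0.1756] [  5.8 -33.4 175.6] 0.71
```

View pics/gz.png

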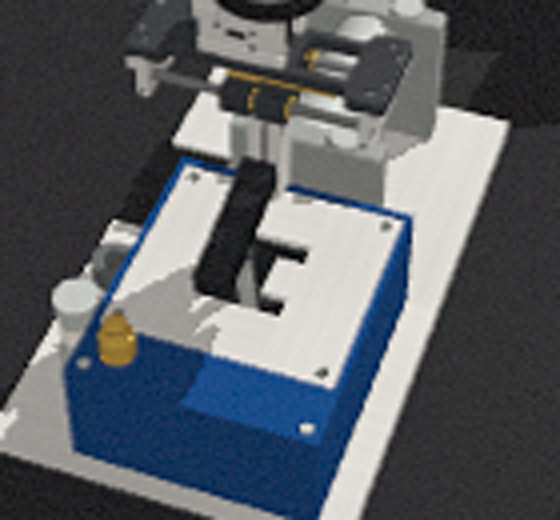

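{"op": "drive_tool", "data": {
  "commands": [0,0,-4,0,0,0,1,0,0,-4,0,0,0,1,0,0,-4,0,0,0,1,0,0,-3,0,0,0,1,0,0,-2,0,0,0,1,0,0,0,0,0,0,1]
}}

```text
time_s: 12.92
ee_pos: [0.5809, -0.0607, 0.1787]
tool_rot: [[0.966, 0.0, -0.259], [0.259, -0.0, 0.966], [0.0, -1.0, -0.0]]
force: [0.5, 1.3, 2.2]
grip_width: 0.0004
```

```bash
python3 look.py i scene wrist top
python3 - <<'E'
import cv2
a=cv2.imread('pics/iscene.png')[170:300,260:400]
cv2.imwrite('pics/iz.png',cv2.resize(a,None,fx=4,fy=4,interpolation=cv2.INTER_CUBIC))
E
```

```text
t 12.9167 TCP [ 0.5809 -0.0607  0.1787] press mm [ -0.6   9.8 178.7] F [0.5095 1.3029 2.2486]
scene gate_center [ 0.5825 -0.0676  0.1065] [ -0.8   2.7 106.5] 0.83
scene handle [ 0.5953 -0.1156  0.1773] [ -1.1 -47.  177.3] 0.66
scene handle_near [ 0.5927 -0.1211  0.1784] [ -5.  -51.6 178.4] 0.45
scene handle_far [ 0.6041 -0.1161  0.1809] [  7.3 -49.8 180.9] 0.78
top gate_center [ 0.58   -0.0694  0.1044] [ -3.7   1.6 104.4] 0.57
top handle [ 0.5966 -0.1224  0.1745] [ -1.6 -53.9 174.5] 0.47
```

View pics/iz.png

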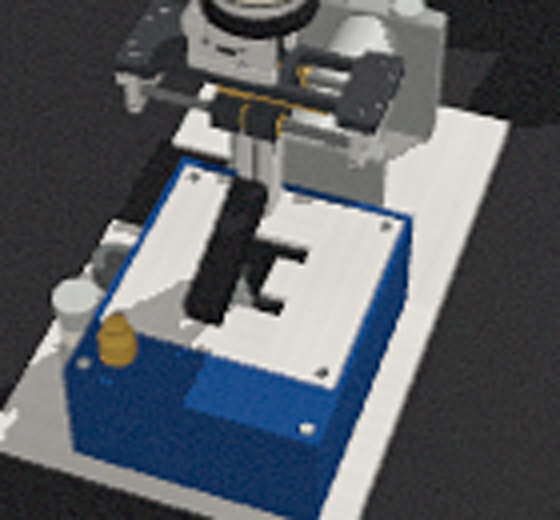

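View pics/iwrist.png

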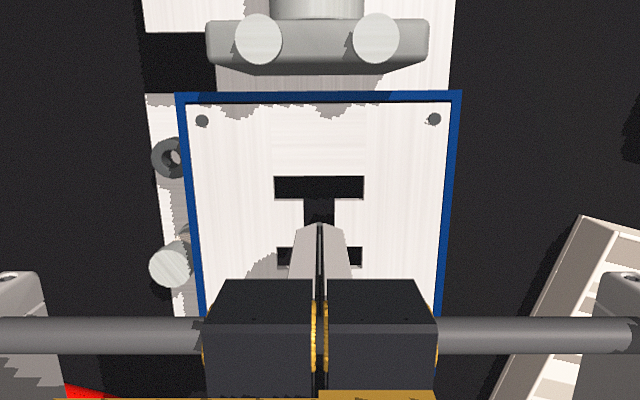

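{"op": "drive_tool", "data": {
  "commands": [0,0,8,0,0,0,1,0,0,10,0,0,0,1,-10,0,0,0,0,0,1,-15,2,0,0,0,0,1,-15,2,0,0,0,0,1,-5,2,-6,0,0,0,1,0,0,-15,0,0,0,1,0,0,-15,0,0,0,1,0,0,-15,0,0,0,1,0,0,-10,0,0,0,1,0,0,0,0,0,0,1]
}}

```text
time_s: 14.58
ee_pos: [0.5493, -0.1162, 0.1721]
tool_rot: [[0.967, -0.0, -0.257], [0.257, -0.001, 0.967], [-0.0, -1.0, -0.001]]
force: [0.4, 1.1, -0.2]
grip_width: 0.0002
```

{"op": "drive_tool", "data": {
  "commands": [4,0,0,0,0,0,1,4,0,0,0,0,0,1,4,0,0,0,0,0,1,4,0,0,0,0,0,1,4,0,0,0,0,0,1,4,0,0,0,0,0,1,4,0,0,0,0,0,1]
}}

```text
time_s: 15.17
ee_pos: [0.5752, -0.1058, 0.1728]
tool_rot: [[0.966, -0.001, -0.26], [0.26, -0.0, 0.966], [-0.001, -1.0, -0.0]]
force: [-2.9, -0.9, 2.4]
grip_width: 0.0004
```

```bash
python3 look.py j scene wrist
python3 - <<'E'
import cv2
a=cv2.imread('pics/jscene.png')[170:300,260:400]
cv2.imwrite('pics/jz.png',cv2.resize(a,None,fx=4,fy=4,interpolation=cv2.INTER_CUBIC))
E
```

```text
t 15.1667 TCP [ 0.5752 -0.1058  0.1728] press mm [-17.8 -32.3 172.8] F [-2.9314 -0.856   2.4079]
scene gate_center [ 0.5849 -0.0683  0.1071] [  1.3   1.4 107.1] 0.71
scene handle [ 0.6051 -0.1134  0.1759] [  9.  -47.4 175.9] 0.72
scene handle_near [ 0.5957 -0.1172  0.1807] [ -1.1 -48.6 180.7] 0.69
scene handle_far [ 0.6094 -0.1161  0.1777] [ 12.4 -51.1 177.7] 0.52
wrist handle [ 0.6004 -0.1148  0.1748] [  4.1 -47.5 174.8] 0.7
wrist handle_near [ 0.6002 -0.1221  0.1754] [  2.  -54.5 175.4] 0.86
wrist handle_far [ 0.6099 -0.1142  0.1741] [ 13.4 -49.4 174.1] 0.94
```

View pics/jz.png

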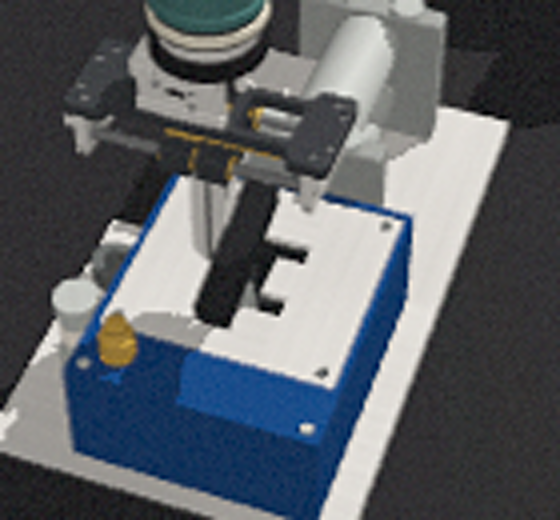

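View pics/jwrist.png

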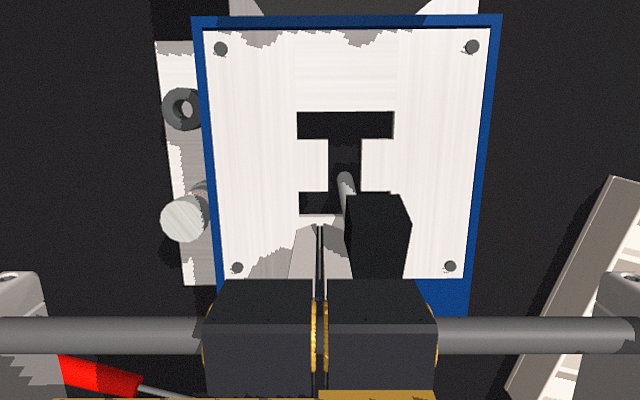

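{"op": "drive_tool", "data": {
  "commands": [3,0,0,0,0,0,1,3,0,0,0,0,0,1,3,0,0,0,0,0,1,3,0,0,0,0,0,1]
}}

```text
time_s: 16.0
ee_pos: [0.5871, -0.1029, 0.1723]
tool_rot: [[0.966, -0.001, -0.259], [0.259, 0.0, 0.966], [-0.001, -1.0, 0.0]]
force: [-2.8, -0.1, 0.7]
grip_width: 0.0004
```

{"op": "drive_tool", "data": {
  "commands": [3,0,0,0,0,0,1,3,0,0,0,0,0,1,3,0,0,0,0,0,1]
}}

```text
time_s: 16.25
ee_pos: [0.5957, -0.1004, 0.1718]
tool_rot: [[0.966, -0.001, -0.26], [0.26, 0.001, 0.966], [-0.001, -1.0, 0.001]]
force: [-3.4, 0.1, -1.0]
grip_width: 0.0005
```

```bash
python3 look.py k scene wrist
```

```text
t 16.25 TCP [ 0.5957 -0.1004  0.1718] press mm [  3.3 -32.4 171.8] F [-3.3515  0.1157 -1.0456]
scene gate_center [ 0.5853 -0.069   0.1066] [  1.5   0.6 106.6] 0.67
scene handle [ 0.6288 -0.1089  0.1748] [ 33.  -49.3 174.8] 0.59
scene handle_near [ 0.6204 -0.1141  0.178 ] [ 23.6 -52.1 178. ] 0.6
scene handle_far [ 0.632  -0.1119  0.1749] [ 35.3 -53.  174.9] 0.71
wrist gate_center [ 0.6213 -0.114   0.1738] [ 24.5 -52.2 173.8] 0.32
wrist handle [ 0.6246 -0.1077  0.1726] [ 29.3 -47.  172.6] 0.85
wrist handle_near [ 0.621  -0.1156  0.1732] [ 23.7 -53.7 173.2] 0.82
wrist handle_far [ 0.6298 -0.1066  0.1714] [ 34.6 -47.3 171.4] 0.76
```

View pics/kwrist.png

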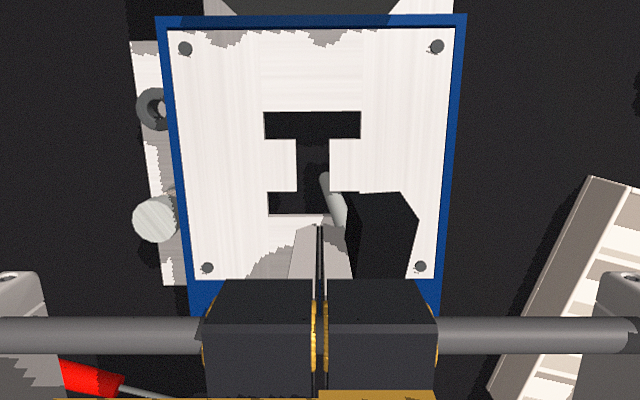

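{"op": "drive_tool", "data": {
  "commands": [3,0,0,0,0,0,1,3,0,0,0,0,0,1,3,0,0,0,0,0,1,2,0,0,0,0,0,1]
}}

```text
time_s: 17.08
ee_pos: [0.6064, -0.0977, 0.1719]
tool_rot: [[0.966, -0.001, -0.26], [0.26, 0.0, 0.966], [-0.001, -1.0, 0.0]]
force: [-4.0, 0.1, -2.9]
grip_width: 0.0005
```

{"op": "drive_tool", "data": {
  "commands": [1,0,0,0,0,0,1,1,0,0,0,0,0,1]
}}

```text
time_s: 17.25
ee_pos: [0.6083, -0.0973, 0.1721]
tool_rot: [[0.966, -0.001, -0.26], [0.26, 0.0, 0.966], [-0.001, -1.0, 0.0]]
force: [-3.3, 0.4, -3.4]
grip_width: 0.0004
```

```bash
python3 look.py l scene wrist
```

```text
t 17.25 TCP [ 0.6083 -0.0973  0.1721] press mm [ 16.3 -32.7 172.1] F [-3.3436  0.4191 -3.3994]
scene gate_center [ 0.5844 -0.0675  0.1066] [  1.    2.3 106.6] 0.73
scene handle [ 0.6364 -0.1056  0.1693] [ 41.2 -48.1 169.3] 0.86
scene handle_near [ 0.6321 -0.1068  0.1747] [ 36.8 -48.1 174.7] 0.49
scene handle_far [ 0.6424 -0.1046  0.1692] [ 47.3 -48.7 169.2] 0.57
wrist handle [ 0.6373 -0.1039  0.1718] [ 42.5 -46.7 171.8] 0.59
wrist handle_near [ 0.6331 -0.1096  0.1703] [ 37.  -51.1 170.3] 0.88
wrist handle_far [ 0.644  -0.103   0.1688] [ 49.2 -47.6 168.8] 0.57
```

View pics/lwrist.png

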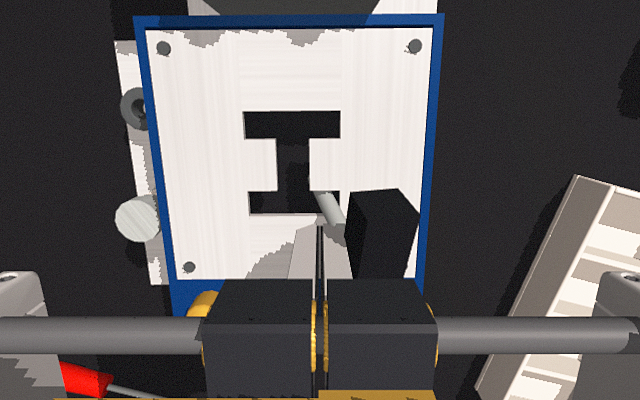

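{"op": "drive_tool", "data": {
  "commands": [1,1,0,0,0,0,1,1,0.5,0,0,0,0,1]
}}

```text
time_s: 17.92
ee_pos: [0.6099, -0.0971, 0.1719]
tool_rot: [[0.966, -0.0, -0.259], [0.259, -0.001, 0.966], [-0.0, -1.0, -0.001]]
force: [-6.2, -0.5, 3.0]
grip_width: 0.0005
```

{"op": "drive_tool", "data": {
  "commands": [1,0.5,0,0,0,0,1,0.5,0.5,0,0,0,0,1]
}}

```text
time_s: 18.08
ee_pos: [0.6105, -0.0969, 0.1717]
tool_rot: [[0.966, -0.002, -0.259], [0.259, -0.001, 0.966], [-0.002, -1.0, -0.001]]
force: [-9.1, -1.3, 7.4]
grip_width: 0.0004
```

```bash
python3 look.py m scene wrist;  python3 - <<'E'
import cv2
a=cv2.imread('pics/mscene.png')[170:300,260:400]
cv2.imwrite('pics/mz.png',cv2.resize(a,None,fx=4,fy=4,interpolation=cv2.INTER_CUBIC))
E
```

```text
t 18.0833 TCP [ 0.6105 -0.0969  0.1717] press mm [ 18.6 -32.9 171.7] F [-9.0796 -1.3108  7.4157]
scene gate_center [ 0.5852 -0.0691  0.1058] [  1.4   0.6 105.8] 0.84
scene handle [ 0.632  -0.1075  0.175 ] [ 36.5 -48.8 175. ] 0.63
scene handle_near [ 0.6327 -0.1083  0.1725] [ 37.  -49.7 172.5] 0.69
scene handle_far [ 0.6457 -0.1066  0.1698] [ 49.9 -51.5 169.8] 0.48
wrist handle [ 0.6399 -0.1021  0.1699] [ 45.5 -45.6 169.9] 0.78
wrist handle_near [ 0.6345 -0.1129  0.1722] [ 37.5 -54.6 172.2] 0.56
wrist handle_far [ 0.6443 -0.1041  0.1652] [ 49.2 -48.7 165.2] 0.79
```

View pics/mwrist.png

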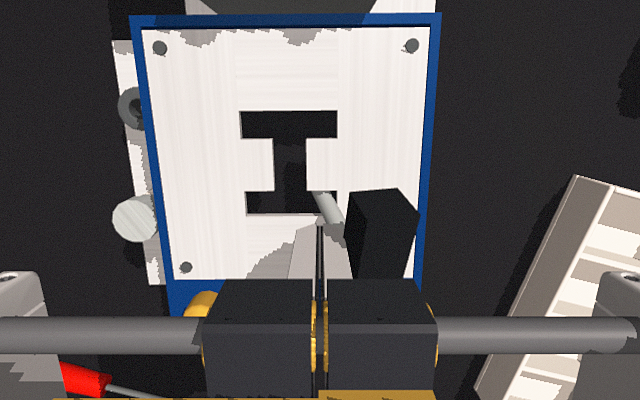

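View pics/mz.png

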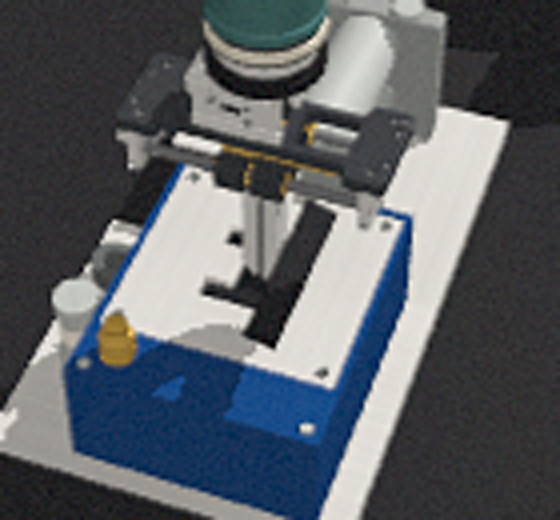

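{"op": "drive_tool", "data": {
  "commands": [0.5,0,0,0,0,0,1,0,0,0,0,0,0,1,0,0,0,0,0,0,1]
}}

```text
time_s: 18.83
ee_pos: [0.6106, -0.0969, 0.1718]
tool_rot: [[0.966, -0.003, -0.259], [0.259, -0.001, 0.966], [-0.003, -1.0, -0.001]]
force: [-9.0, -2.0, 5.0]
grip_width: 0.0009
```

{"op": "drive_tool", "data": {
  "commands": [-3,0,0,0,0,0,1,-8,0,0,0,0,0,1,-14,0,0,0,0,0,1,-20,0,0,0,0,0,1,-20,-10,0,0,0,0,1,-10,-20,0,0,0,0,1,-10,-20,0,0,0,0,1,-10,-20,0,0,0,0,1,0,0,0,0,0,0,1,0,0,0,0,0,0,1]
}}

```text
time_s: 19.67
ee_pos: [0.5216, -0.1211, 0.2418]
tool_rot: [[0.966, 0.006, -0.259], [0.259, -0.001, 0.966], [0.006, -1.0, -0.003]]
force: [0.1, -0.1, 0.7]
grip_width: 0.0002
```

```bash
python3 look.py n scene wrist top;  python3 - <<'E'
import cv2
a=cv2.imread('pics/nscene.png')[170:300,260:400]
cv2.imwrite('pics/nz.png',cv2.resize(a,None,fx=4,fy=4,interpolation=cv2.INTER_CUBIC))
E
```

```text
t 19.6667 TCP [ 0.5216 -0.1211  0.2418] press mm [-73.7 -33.  241.8] F [ 0.0581 -0.1342  0.7202]
scene gate_center [ 0.5846 -0.0715  0.1063] [  0.2  -1.6 106.3] 0.86
scene handle [ 0.6384 -0.1042  0.1715] [ 43.5 -47.3 171.5] 0.9
scene handle_near [ 0.6322 -0.1103  0.1738] [ 35.9 -51.5 173.8] 0.59
scene handle_far [ 0.6468 -0.1067  0.1692] [ 51.  -51.9 169.2] 0.48
wrist gate_center [ 0.5798 -0.0717  0.103 ] [ -4.5  -0.5 103. ] 0.57
wrist handle [ 0.6383 -0.1043  0.171 ] [ 43.4 -47.3 171. ] 0.62
wrist handle_near [ 0.6368 -0.1122  0.1685] [ 39.9 -54.6 168.5] 0.81
wrist handle_far [ 0.6434 -0.1032  0.1682] [ 48.6 -47.6 168.2] 0.85
top gate_center [ 0.581  -0.0689  0.1048] [ -2.6   1.8 104.8] 0.74
top handle [ 0.3778  0.5332 -0.0032] [-40.8 636.2  -3.2] 0.67
top handle_near [ 0.4483 -0.0751  0.0128] [-132.3   30.7   12.8] 0.32
top handle_far [ 0.6456 -0.1042  0.1684] [ 50.5 -49.2 168.4] 0.43
```

View pics/nwrist.png

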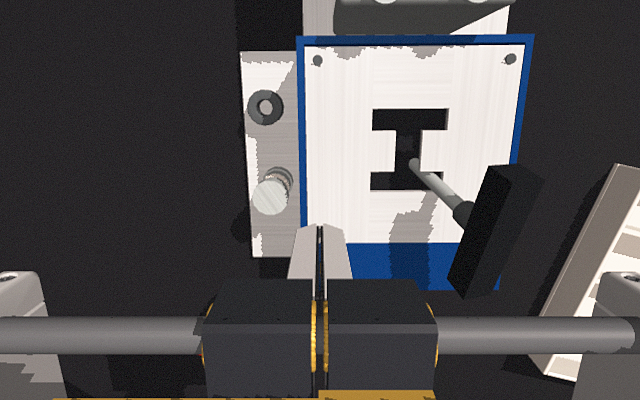

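View pics/nz.png

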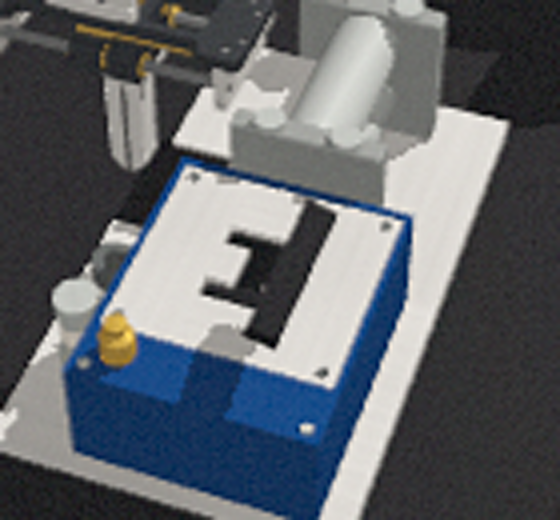

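Run:
```python
import cv2
a=cv2.imread('pics/nwrist.png')[90:310,360:560]
cv2.imwrite('pics/nz2.png',cv2.resize(a,None,fx=3.5,fy=2.7*3.5/2.7,interpolation=cv2.INTER_CUBIC)[:600*2])
a=cv2.imread('pics/nwrist.png')[95:210,365:475]
cv2.imwrite('pics/nz3.png',cv2.resize(a,None,fx=5,fy=5,interpolation=cv2.INTER_CUBIC))
a=cv2.convertScaleAbs(cv2.imread('pics/nwrist.png')[155:305,435:550],alpha=3)
cv2.imwrite('pics/nz2.png',cv2.resize(a,None,fx=4,fy=4,interpolation=cv2.INTER_CUBIC))
```

```text
(no output)
```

View pics/nz3.png

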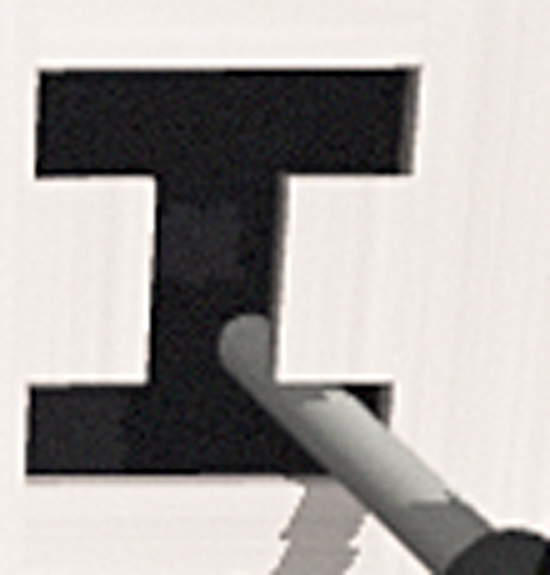

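View pics/nz2.png

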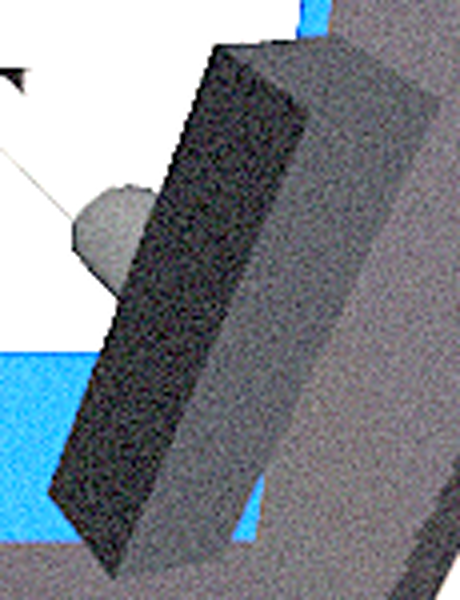

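```bash
cat > fit3.py <<'E'
from h import *
from scipy.optimize import least_squares
from scipy.spatial.transform import Rotation as Ro
np.set_printoptions(precision=4,suppress=True)
s=ctrl.state();p=grab_frame('wrist')
Tt=np.eye(4);Tt[:3,:3]=s['tool_rot'];Tt[:3,3]=s['ee_pos']
C=Tt@np.array(p['T_tool_cam'])
def proj(P):
    c=(np.asarray(P)-C[:3,3])@C[:3,:3]
    return np.stack([p['cx']+p['fx']*c[:,0]/-c[:,2],p['cy']+p['fy']*-c[:,1]/-c[:,2]],1)
L=np.array([[31,35],[31,17],[11,17],[11,-17],[31,-17],[-31,35],[-31,17],[-11,17],[-11,-17],[-31,-17],[-31,-35]])/1e3
L=np.c_[L,np.full(len(L),.105)]
px=np.array([[418,66],[412,174],[290,175],[280,382],[395,382],[38,70],[36,178],[155,178],[148,383],[28,385],[26,474]])/5+[365,95]
B=np.array([[-12,50,154],[-12,50,176],[-12,-50,176],[-12,-50,154],[12,50,176],[12,50,154]])/1e3
bp=np.array([[213,45],[305,112],[115,578],[50,492],[437,95],[330,35]])/4+[435,155]
def W(v,L):
    R=Ro.from_euler('zyx',v[2:5]).as_matrix()
    return (L-[0,0,.105])@R.T+[v[0],v[1],.105+v[5]]
def bar(f,sd,l):
    R=Ro.from_euler('y',f).as_matrix()@Ro.from_euler('x',-sd).as_matrix()
    return (B+[0,0,l])@R.T+[0,0,.018]
def res(v,full):
    r=[(proj(W(v[:6],L))-px).ravel(),(proj(W(v[:6],bar(*v[6:9])))-bp).ravel()]
    return np.concatenate(r+[np.array([v[3]/.01,v[4]/.01,v[5]/.002, (0 if full else v[8]/1e-5)])])
for full in (0,1):
    r=least_squares(res,[.584,-.07,.265,0,0,0,.28,-.3,0],args=(full,),x_scale=[.01]*3+[.01,.01,.001,.1,.1,.001])
    J=np.linalg.pinv(r.jac.T@r.jac); print(r.x,'sd f,s,l',np.sqrt(np.diag(J))[6:], 'rms',np.sqrt(np.mean(r.fun**2)))
    print(r.fun[:-4].reshape(-1,2).round(1).tolist())
E
python3 fit3.py
```

```text
[ 0.5853 -0.0709  0.2783 -0.0057 -0.0042  0.0004  0.2779 -0.3078  0.    ] sd f,s,l [0.0053 0.005  0.    ] rms 0.5873800169534674
[[0.3, -0.4], [-0.3, 0.3], [-0.1, 0.5], [-0.6, -0.6], [-0.0, -0.9], [-0.0, -0.1], [-0.2, 0.6], [0.2, 0.3], [-0.0, -0.4], [0.5, -0.5], [0.4, 2.1], [-0.7, -0.7], [0.7, 0.0], [-0.4, -0.4], [-0.7, -0.5], [0.1, 1.2], [0.6, -0.6]]
[ 0.5855 -0.0709  0.2776 -0.004  -0.0014 -0.0004  0.2726 -0.3028  0.0012] sd f,s,l [0.0082 0.0077 0.0014] rms 0.5708221382054045
[[0.2, -0.4], [-0.4, 0.4], [-0.2, 0.5], [-0.7, -0.7], [-0.2, -1.0], [0.1, -0.0], [-0.1, 0.6], [0.3, 0.3], [-0.0, -0.5], [0.5, -0.6], [0.4, 1.9], [-0.8, -0.7], [0.5, -0.0], [-0.3, -0.0], [-0.6, -0.2], [0.2, 1.1], [0.7, -0.6]]
```

```bash
python3 -c "
from h import *
print(ctrl.hand_in())"
```

```text
the job is handed in; nothing more can be done
None
```

The lever is in third gear (far right slot), and I handed the job in at about 20 s of the 54 s allowed.

With the fingers closed, I pushed the near face of the T-handle forward from second to the neutral row. I then pushed its left end across to the right, and its near face forward again until the stem met the end of the slot.

**Force at the stop:** The push rose to about 9 N, and a further 0.5 mm of commanded travel gave only about 0.1 mm of movement. Before that, the push took about 3–5 N throughout.

**Final lean:** After backing off, a fit to the wrist picture gave a forward lean of about 0.278 ± 0.005 rad and a side lean of about -0.31 rad. The forward figure is slightly under the nominal 0.29 rad. It matches the stem touching the slot end, which works out to about 0.277–0.28 rad from the gate dimensions.

**Handle lift:** The same fit put the handle lift at 1.2 ± 1.4 mm, which is consistent with it being down. Near the end the finger briefly dragged the handle upward with about 3.4 N, well under the 8 N needed to lift it, so I lowered the tool slightly before finishing.

**Bystanders:** The weight, cell and die looked to be standing where they were in the last pictures. I did not measure them again, and I did not check the jar, beaker, driver or spanner at the end. The arm was clear of everything at hand-in.

**Disagreements:** The network position estimates differed from one another by several millimetres. A few were plainly false, such as handle sightings about 0.6 m away, and I ignored those.

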